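Hold a cup carrier against the sprung stop of a settling table for clamping

ROBOT

A 7-joint arm with a two-finger parallel gripper is mounted at the origin on the work surface. World frame = base frame: x ahead of the robot, y to its left, z up, the work surface at z = 0. Lengths are in m, angles in rad, forces in N, time in s.
With the tool pointing down it reaches from about 0.35 to 0.9 m from the base axis. Payload 19.9 kg.
Tool frame: the origin (TCP) lies at the very end of the fingers, on their centre line; the grasp point (between the pads) lies manip.grip_depth behind it (manip.grip_depth is the distance from the TCP to the grasp point, in m); z points along the fingers, y is the line along which they close (so a half turn about z gives the same grasp; the last joint's range is limited). The gripper opens to 85 mm and grips with 20 to 120 N. Pads are 22 mm wide; open, the fingers measure 114 mm over their backs; the gripper's body (76 mm by 85 mm) begins 54 mm behind the grasp point. The pads swing forward as they close: fully open they stand 13 mm farther back than shut.
Start: joints at [1.147, 0.417, -0.01, 1.614, 0.005, 1.111, -0.053], TCP at [0.233, -0.58, 0.231] pointing down, gripper open.
Joint ranges: [-2.81, 2.81], [-0.39, 2.02], [-1.27, 1.25], [0.06, 2.57], [-1.19, 4.33], [0.19, 2], [-2.82, 2.82]. Speed limits (rad/s): [1.89, 1.89, 2.39, 2.39, 3.01, 3.01, 3.01].

INTERFACE

Orientations are given as a unit quaternion [w, x, y, z].
In Python, from workcell import telemetry, cams, order, manip gives the robot as it stands.
- The arm moves only by the tool arm_command, never from a script. Its argument "commands" is a list of rows, each a list of 6 numbers: the shift along the tool's x, y, z in m, then the turn, a rotation vector about the tool's x, y, z in degrees. A call has 1 to 8 rows; each row is the pose to reach, as a shift and turn from the pose commanded when the call began, along the tool's axes at that moment; what a row does not reach only later rows make up. A row lasts 1/10 s, in which the tool goes at most 50 mm and 8.59 degrees, less where a joint would pass 70% of its speed; a pose out of reach is approached as far as the arm can. A call with a gripper value outside its range is refused whole. "hand" is the opening, from 0 (shut) to 1 (fully open), set as the call begins (left out, the last holds). The fingers move at their own pace and stop on an object; "newtons" is the grip in N (left out, the last holds). Time passes only in rows, so rows that repeat a pose let the fingers close. It gives the time, the measured TCP pose, the force, the opening and the grip force at its end, in the units of the state.
- telemetry.sense(): the state, without advancing time (a new reading comes with each control period).
- cams.snapshot(name): name is "scene" or "top" or "wrist"; returns a dict with "image" (480x640x3 uint8, blue, green, red), "camera_matrix" (3x3 intrinsics, pixels), "world_from_camera" (4x4, takes a point from camera to world coordinates); the wrist camera has in their place "hand_eye" (4x4, takes a point from camera to tool coordinates, whose origin is the TCP and whose axes are the flange's). Camera axes: x right, y down, z forward; pixel columns grow to the right and rows downward; lengths in m; the calibration is good to about 2 mm. A picture is of the moment at which its call begins: read the wrist's pose just before it. There is no depth.
- order.close_job(): hands the job in; it is judged then, once.
The state is a dict: "t": time; "joint_pos": joint angles; "qd": joint speeds; "effort": joint torques, N m; "position": TCP position; "eef_rot": TCP orientation; "ft_force": force on the tool from outside, world axes, zero at the start; "wrist_torque": the same for the moment, N m; "grip_width": opening from 0.0 (shut) to 1.0 (fully open); "gripper_force": force on a finger pad.
Only numpy, scipy, OpenCV 4.12 (cv2) and the standard library are available. Lean on these libraries where they do the work, as an engineer would, in place of code of your own. Each camera call takes 0.05 s, during which the arm holds its last target. There are 200 camera calls.

TASK

First turn the selector on the settling table to the blue dot (set-up). Then fetch the yellow cup carrier by its blue post, set it flat on the steel deck between the two side clamps, and push its long side squarely against the black sprung stop bar with a steady, gentle push of about ten newtons, which puts the orange pointer in the green band (at no time ram the stop with 25 N or more). Finish while still holding it pressed there, so that a colleague can close the clamps, and leave the bottle, the cup and the jar where they stand.

Things in the scene. Friction and masses are not known exactly. Their poses are not given: they have to be found in the camera images.
- station: Low settling table fixed on the bench: white housing, steel deck on top, grey control panel on the deck's right (-y). Origin: on the bench under the deck's centre; x points across the deck to the stop bar, y left, z up. Housing x -120 to +150, y -230 to +130 mm; deck and panel top at z 58 mm. Fence behind the bar: x 132 to 144, 36 mm high.
- deck (a point): Deck top surface at its centre, 58 mm above the station's origin, same axes. The carrier goes centred on this y = 0 line (thin blue lines at y +-86.5 mm show its sides), its x axis along the station's x.
- clamp_left (a point): Top of the left open side clamp: dark block 34 x 22 mm, 24 mm high on the deck, at station x 40, y +115 mm; inner face at y +104 mm. Its lever ball (red, look only) leans towards the fence, up to 62 mm above the deck.
- clamp_right (a point): Top of the right side clamp, the mirror image: station x 40, y -115 mm; inner face at y -104 mm.
- stop_bar: Black sprung bar over the deck, 14 mm thick (x), 180 mm long (y), 1 to 27 mm above it. Origin: its middle, on the deck; axes as the station's. Released: origin at station x 105, y 0, so its pressing face is at x 98 mm. Slides to +x on springs, 1.2 N/mm, no preload, hard end at 16 mm; 10 N moves it 8.3 mm. Orange pointer at its +y end; green band on the deck below it = 6 to 16 N (5 to 13.3 mm).
- selector (a joint): Black selector knob on the panel; rad, growing clockwise from above. Four sprung detents: 0 black dot (off), 0.6 green, 1.2 blue (set-up), 1.8 red. Snaps to the nearest when let go; takes up to about 0.2 Nm. Starts at black or green. A white line marks the pointing end of its bar: at value q it points 0.9 - q rad anticlockwise from the station's x.
- selector_grip (a point): On the knob's axis, 22 mm above the panel (80 mm above the bench), at station x -20, y -180 mm; turns with the knob. Grip bar: 46 mm long along this point's x (pointing end +x), 14 mm thick along y, 6 to 32 mm above the panel, over a disc 52 mm wide and 6 mm high. Nothing else stands on the panel.
- carrier: Loose yellow plastic cup carrier, about 0.4 kg: plate 130 mm (x) by 170 mm (y) by 14 mm with four 46 mm round through holes; at its centre an upright square blue post, 22 x 22 mm, sides along x and y, 14 to 60 mm above the underside. Origin: centre of the underside, z up. Either 170 mm side may face the stop. Starts flat on the bench left of the station.
- carrier_grip (a point): On the carrier's post axis, 42 mm above its underside, axes as the carrier's: a good height for the gripper.
- bottle: Bystander: clear bottle with red cap, 64 mm diameter, 190 mm high, origin at the centre of its underside.
- cup: Bystander: small blue baking cup, 68 mm diameter, 40 mm high, origin at the centre of its underside.
- jar: Bystander: white jar with orange cap, 68 mm diameter, 80 mm high, origin at the centre of its underside.
There are look-alikes about, which are no part of the job. Several things look just like the carrier: the one meant starts farthest to the robot's left.

How it is judged:
By the outcome, as a careful person would: the job done as asked, in the order asked, and still so for the second after the job is handed in, while the arm keeps its last pose, push and grip.
It also fails if it takes over 66 s, if anything falls off the work surface, if the arm or the gripper's body presses on something with over 40 N, if the wrist force passes 120 N, or if a joint passes its speed limit or range.

## Working session

There is one attempt and no reset: what is moved stays moved. The work goes in short steps, Python scripts to look and compute and a tool call to move; the robot and the scene stay as the last step left them, time stands still between calls to the robot, and variables do not carry over. Pictures are saved under pics/ and viewed, at most 10 in all, crops included, and the job is handed in when it is done.

Besides the shell and the picture viewer there is one more tool, called after "Request:" as a command line: name --pt "numbers of a row" for each row, then --argument value for the rest. arm_command: Moves the arm, as the interface text tells. Its arguments: {"type":"object","properties":{"commands":{"type":"array"},"hand":{"type":"number"},"newtons":{"type":"number"}},"required":["commands"]}

```bash
mkdir -p pics; python3 - <<'E'
from workcell import telemetry,cams,order,manip
import cv2,json,numpy as np
s=telemetry.sense();print({k:np.round(v,3).tolist() for k,v in s.items()},manip.grip_depth)
ims=[]
for n in("top","scene"):
    d=cams.snapshot(n);cv2.imwrite(f"pics/{n}0.png",d["image"]);print(n,np.round(d["camera_matrix"],1).tolist(),np.round(d["world_from_camera"],4).tolist())
E
```

```text
{'t': 0.0, 'joint_pos': [1.147, 0.418, -0.01, 1.614, 0.005, 1.111, -0.053], 'qd': [0.0, 0.0, -0.001, -0.0, 0.001, 0.002, -0.0], 'effort': [-0.001, -86.444, 0.678, -43.491, 0.019, 0.007, -0.0], 'position': [0.233, -0.579, 0.231], 'eef_rot': [-0.001, 0.982, 0.19, -0.0], 'ft_force': [0.665, -0.388, 0.245], 'wrist_torque': [0.014, 0.017, 0.013], 'gripper_force': 0.0, 'grip_width': 1.004} 0.0187
top [[588.0, 0.0, 318.0], [0.0, 588.0, 244.8], [0.0, 0.0, 1.0]] [[-0.0036, -0.9938, 0.1109, 0.3718], [-1.0, 0.0043, 0.0055, -0.0769], [-0.0059, -0.1109, -0.9938, 1.2982], [0.0, 0.0, 0.0, 1.0]]
scene [[485.5, 0.0, 327.0], [0.0, 485.5, 246.1], [0.0, 0.0, 1.0]] [[0.749, 0.5692, -0.339, 0.8831], [0.6625, -0.6517, 0.3695, -0.4476], [-0.0106, -0.5013, -0.8652, 0.9838], [0.0, 0.0, 0.0, 1.0]]
```

View pics/top0.png

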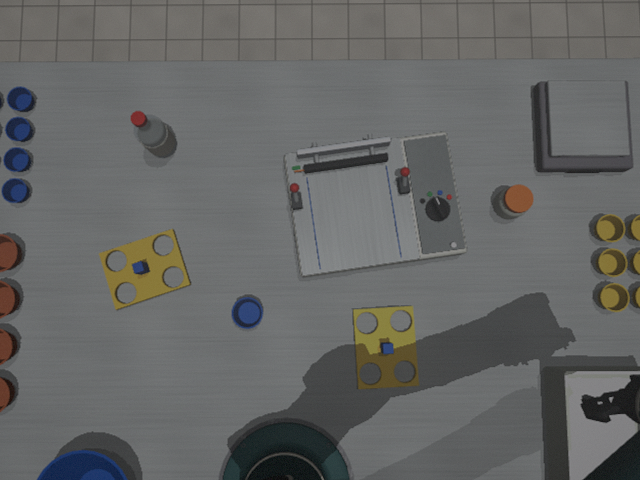

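View pics/scene0.png

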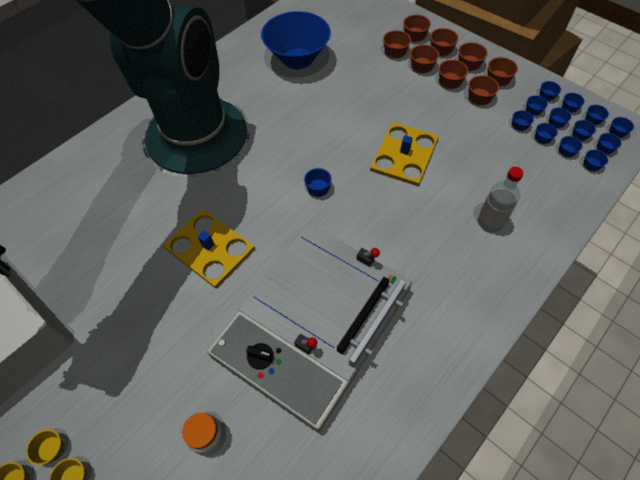

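The top view shows the target carrier at about (145,268), with its post top at (141,267). The station spans (285-465,133-277), with the knob at (438,209) and the stop bar at (345,163). The bottle cap is at (139,119), the cup at (248,311) and the jar at (518,198). I'll zoom in for accurate corners.

```bash
python3 - <<'E'
import cv2,numpy as np
im=cv2.imread("pics/top0.png")
a=cv2.resize(im[125:285,275:475],None,fx=4,fy=4,interpolation=cv2.INTER_CUBIC)[:600]
cv2.imwrite("pics/st.png",a[:,:800])
# yellow mask carrier
h=cv2.cvtColor(im,cv2.COLOR_BGR2HSV)
m=cv2.inRange(h,(18,120,60),(35,255,255)); m[:, :90]=0; m[:,210:]=0; m[:220]=0;m[330:]=0
c=max(cv2.findContours(m,0,2)[0],key=cv2.contourArea);print(cv2.minAreaRect(c),cv2.boxPoints(cv2.minAreaRect(c)))
b=cv2.inRange(h,(100,100,40),(130,255,255));b[:, :110]=0; b[:,180:]=0; b[:240]=0;b[300:]=0
ys,xs=np.nonzero(b);print(xs.mean(),ys.mean(),xs.min(),xs.max(),ys.min(),ys.max())
E
```

```text
((144.14752197265625, 268.9518127441406), (58.62712478637695, 79.11363983154297), 71.91655731201172) [[ 97.44561 253.36469]
 [172.65147 228.80768]
 [190.84943 284.53894]
 [115.64357 309.09595]]
138.07070707070707 267.19191919191917 133 143 261 273
```

View pics/st.png

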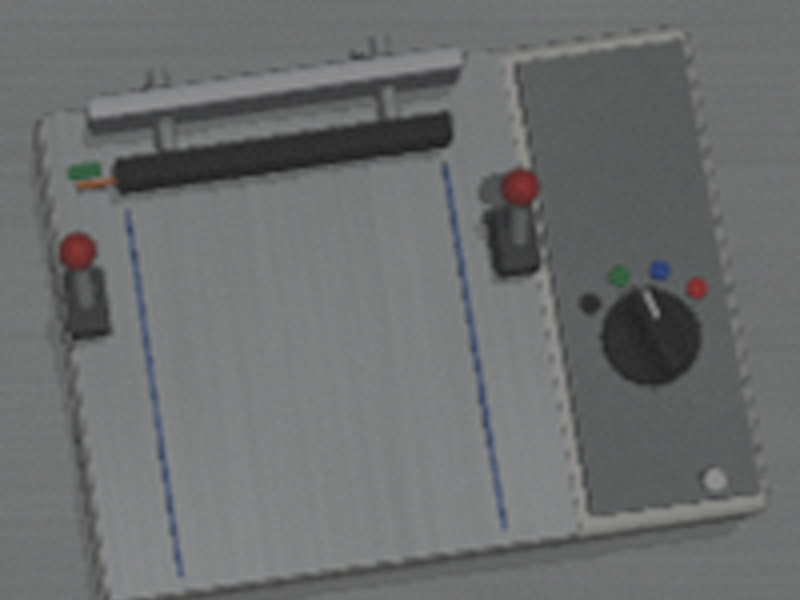

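The crop shows the station turned about 8° anticlockwise. The knob disc is at (651,335), and its white line, from (657,318) to (646,290), points at green.

```bash
cat > h.py <<'E'
from workcell import telemetry,cams,order,manip
import cv2,numpy as np
from scipy.spatial.transform import Rotation as R
from scipy.optimize import least_squares
np.set_printoptions(precision=4,suppress=True)
KT=np.array([[588.,0,318],[0,588,244.8],[0,0,1]])
WT=np.array([[-0.0036,-0.9938,0.1109,0.3718],[-1,0.0043,0.0055,-0.0769],[-0.0059,-0.1109,-0.9938,1.2982],[0,0,0,1]])
def ray(px,z,K=KT,W=WT):
    d=W[:3,:3]@np.linalg.solve(K,np.c_[px,np.ones(len(px))].T); z=np.broadcast_to(z,len(px))
    return (W[:3,3]+(d*((z-W[2,3])/d[2])).T)[:,:2]
def fit(loc,w):
    f=lambda p:((loc@np.array([[np.cos(p[2]),np.sin(p[2])],[-np.sin(p[2]),np.cos(p[2])]])+p[:2])-w).ravel()
    best=min((least_squares(f,[*w.mean(0),a]) for a in(-2,-1,0,1,2)),key=lambda r:r.cost)
    return best.x,best.fun.reshape(-1,2)
def pose():
    s=telemetry.sense(); q=np.array(s["eef_rot"]); return s,np.array(s["position"]),R.from_quat(q[[1,2,3,0]])
def rel(p,yaw):  # tool-frame shift/turn to a tool-down pose whose tool y axis lies at yaw (mod pi)
    s,P,r=pose(); best=None
    for k in(-1,0,1,2):
        a=yaw+k*np.pi; y=np.array([np.cos(a),np.sin(a),0]); z=np.array([0,0,-1.]); T=R.from_matrix(np.c_[np.cross(y,z),y,z])
        v=(r.inv()*T).as_rotvec(degrees=True)
        if best is None or np.linalg.norm(v)<np.linalg.norm(best):best=v
    return r.inv().apply(np.array(p)-P)*1000,best
E
python3 - <<'E'
from h import *
px=np.array([[40,118],[686,33],[765,505],[651,335]])/4+[274.6,124.6]
loc=np.array([[.15,.13],[.15,-.23],[-.12,-.23],[-.02,-.18]])
p,r=fit(loc,ray(px,[.058,.058,.058,.064]));print("station",p,r*1000)
rot=lambda a:np.array([[np.cos(a),-np.sin(a)],[np.sin(a),np.cos(a)]])
g=p[:2]+rot(p[2])@[-.02,-.18]
print("blue lines y",[((ray([np.array(q)/4+[274.6,124.6]],.058)[0]-p[:2])@rot(p[2])*1000) for q in([128,212],[181,575],[447,165],[504,528])])
print("knob",g)
c=ray(np.array([[97.4,253.4],[172.7,228.8],[190.8,284.5],[115.6,309.1]])+.0,.012)
pc,rc=fit(np.array([[.065,.085],[.065,-.085],[-.065,-.085],[-.065,.085]]),c);print("carrier",pc,rc*1000)
print("bystanders",ray([[139,119],[248,311],[518,198]],[.19,.04,.08]))
yaw=p[2]+.9-.6+np.pi/2
print(rel([*g,.145],yaw)); s,P,r=pose();print(P,r.as_matrix())
d=cams.snapshot("wrist");print(d["hand_eye"],d["camera_matrix"])
E
```

```text
station [ 0.5787 -0.1426  0.1372] [[ 1.8196  5.282 ]
 [ 5.7745 -1.5906]
 [-4.7194 -3.9144]
 [-2.8747  0.223 ]]
blue lines y [array([89.4961, 85.1192]), array([-108.0143,   84.4304]), array([ 90.6955, -88.4522]), array([-107.4141,  -88.2317])]
knob [ 0.5835 -0.3237]
carrier [0.464  0.312  0.3245] [[ 0.1675 -2.8455]
 [ 0.419   0.8149]
 [ 0.3575  1.9416]
 [-0.944   0.0891]]
bystanders [[ 0.7433  0.2768]
 [ 0.3711  0.0795]
 [ 0.6048 -0.4904]]
(array([ 420.3606, -106.3741,   85.7789]), array([-0.0681,  0.0029, -3.1154]))
[ 0.2333 -0.5795  0.2307] [[ 0.9276  0.3736 -0.0005]
 [ 0.3736 -0.9276  0.0011]
 [-0.0001 -0.0012 -1.    ]]
[[ 0.     -0.9619 -0.2735  0.0679]
 [ 1.     -0.0001  0.0003 -0.0011]
 [-0.0003 -0.2735  0.9619 -0.1432]
 [ 0.      0.      0.      1.    ]] [[406.2182   0.     326.8192]
 [  0.     406.2182 236.2679]
 [  0.       0.       1.    ]]
```

Request:
arm_command --pt "0.42 -0.106 0.03 0 0 -3.1" --pt "0.42 -0.106 0.03 0 0 -3.1" --pt "0.42 -0.106 0.03 0 0 -3.1" --pt "0.42 -0.106 0.03 0 0 -3.1" --pt "0.42 -0.106 0.03 0 0 -3.1" --pt "0.42 -0.106 0.03 0 0 -3.1" --pt "0.42 -0.106 0.03 0 0 -3.1" --pt "0.42 -0.106 0.03 0 0 -3.1"

```text
t: 0.95
position: [0.5572, -0.3432, 0.2034]
eef_rot: [-0.0, 0.976, 0.217, -0.0]
ft_force: [-0.5, -1.0, 0.2]
grip_width: 1.001
gripper_force: 0.0
```

Request:
arm_command --pt "0 0 0 0 0 0" --pt "0 0 0 0 0 0" --pt "0 0 0 0 0 0" --pt "0 0 0 0 0 0"

```text
t: 1.35
position: [0.5548, -0.3459, 0.2037]
eef_rot: [0.0, 0.976, 0.216, -0.0]
ft_force: [0.2, 0.3, -0.3]
grip_width: 1.0
gripper_force: 0.0
```

```bash
python3 - <<'E'
from h import *
s,P,r=pose();print(s["t"],P,r.as_matrix())
d=cams.snapshot("wrist");cv2.imwrite("pics/w1.png",d["image"])
E
```

```text
1.35 [ 0.5548 -0.3459  0.2037] [[ 0.9069  0.4213 -0.0004]
 [ 0.4213 -0.9069 -0.0004]
 [-0.0005  0.0002 -1.    ]]
```

View pics/w1.png

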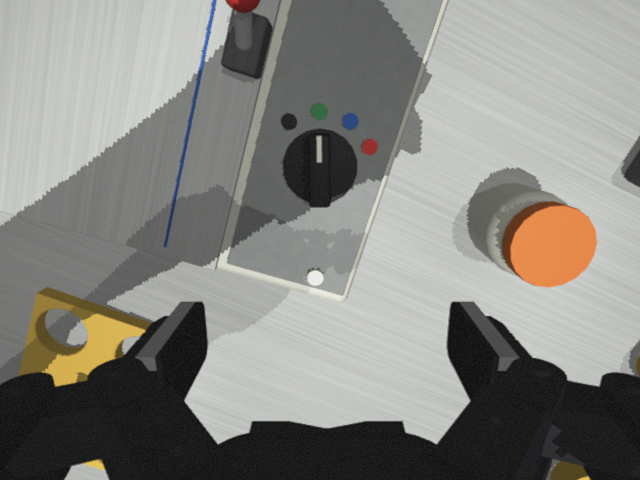

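The wrist view shows the knob disc at (320,167), its bar from (319,135) to (319,207) aligned with the tool, and the line pointing at green. The housing corner is at (345,300).

```bash
cat >> h.py <<'E'
HE=np.array([[0,-.9619,-.2735,.0679],[1,-.0001,.0003,-.0011],[-.0003,-.2735,.9619,-.1432],[0,0,0,1]])
KW=np.array([[406.218,0,326.819],[0,406.218,236.268],[0,0,1]])
def wray(px,z,P,r):
    T=np.eye(4);T[:3,:3]=r.as_matrix();T[:3,3]=P
    return ray(px,z,KW,T@HE)
def rot(a): return np.array([[np.cos(a),-np.sin(a)],[np.sin(a),np.cos(a)]])
E
python3 - <<'E'
from h import *
s,P,r=pose()
w=wray([[320,167],[319,135],[319,207],[345,300],[165,246],[213,0]],[.064,.09,.09,.058,.058,.058],P,r)
print(w,"bar mid",w[1:3].mean(0),"yaw",np.arctan2(*(w[1]-w[2])[::-1]),"len",np.linalg.norm(w[1]-w[2]))
print("line yaw",np.arctan2(*(w[5]-w[4])[::-1]))
print("shift from knob to corner rot .137",(w[3]-w[0])@rot(.137))
g=(w[0]+w[1:3].mean(0))/2
print(rel([*g,.080-.0187],np.arctan2(*(w[1]-w[2])[::-1])+np.pi/2))
E
```

```text
[[ 0.5863 -0.325 ]
 [ 0.6065 -0.3155]
 [ 0.5655 -0.3343]
 [ 0.501  -0.3854]
 [ 0.484  -0.2449]
 [ 0.6525 -0.2198]] bar mid [ 0.586  -0.3249] yaw 0.4296458176891889 len 0.04505131582943994
line yaw 0.14769115848140446
shift from knob to corner rot .137 [-0.0927 -0.0481]
(array([ 37.0798,  -5.8349, 142.4799]), array([0.0163, 0.0188, 0.3028]))
```

Request:
arm_command --pt "0.037 -0.006 0.03 0 0 0.3" --pt "0.037 -0.006 0.07 0 0 0.3" --pt "0.037 -0.006 0.105 0 0 0.3" --pt "0.037 -0.006 0.125 0 0 0.3" --pt "0.037 -0.006 0.134 0 0 0.3" --pt "0.037 -0.006 0.134 0 0 0.3"

```text
t: 2.0
position: [0.5862, -0.3239, 0.069]
eef_rot: [-0.0, 0.977, 0.214, -0.001]
ft_force: [0.3, -0.8, 0.3]
grip_width: 1.001
gripper_force: 0.0
```

Request:
arm_command --pt "0 0 0 0 0 0" --pt "0 0 0 0 0 0" --pt "0 0 0 0 0 0" --pt "0 0 0 0 0 0" --pt "0 0 0 0 0 0" --pt "0 0 0 0 0 0" --pt "0 0 0 0 0 0" --pt "0 0 0 0 0 0" --hand 0 --newtons 40

```text
t: 2.8
position: [0.5877, -0.3251, 0.0705]
eef_rot: [0.001, 0.977, 0.214, 0.001]
ft_force: [4.3, -7.6, 2.4]
grip_width: 0.153
gripper_force: 44.3
```

Request:
arm_command --pt "0 0 0 0 0 7" --pt "0 0 0 0 0 14" --pt "0 0 0 0 0 21" --pt "0 0 0 0 0 28" --pt "0 0 0 0 0 35" --pt "0 0 0 0 0 35" --pt "0 0 0 0 0 35"

```text
t: 3.5
position: [0.5877, -0.325, 0.0705]
eef_rot: [0.001, 0.996, -0.09, 0.001]
ft_force: [5.0, -7.2, 1.1]
grip_width: 0.155
gripper_force: 44.3
```

```bash
python3 - <<'E'
from h import *
s,P,r=pose();print(s["t"],P,s["ft_force"],s["wrist_torque"],s["grip_width"],np.arctan2(*r.as_matrix()[[1,0],0]))
E
```

```text
3.5 [ 0.5877 -0.325   0.0705] [ 4.9635 -7.2482  1.1036] [-1.3824 -0.9237  0.2332] 0.15531459133101697 -0.17966010696770074
```

Request:
arm_command --pt "0 0 0 0 0 0" --pt "0 0 0 0 0 0" --pt "0 0 0 0 0 0" --pt "0 0 0 0 0 0" --pt "0 0 0 0 0 0" --hand 1

```text
t: 4.0
position: [0.5868, -0.3234, 0.0696]
eef_rot: [-0.0, 0.996, -0.089, -0.0]
ft_force: [0.5, 0.6, -0.5]
grip_width: 0.978
gripper_force: 0.0
```

Request:
arm_command --pt "0 0 -0.03 0 0 0" --pt "0 0 -0.07 0 0 0" --pt "0 0 -0.12 0 0 0" --pt "-0.03 0 -0.17 0 0 0" --pt "-0.07 0 -0.2 0 0 0" --pt "-0.07 0 -0.2 0 0 0" --pt "-0.07 0 -0.2 0 0 0"

```text
t: 4.7
position: [0.5177, -0.3114, 0.2711]
eef_rot: [0.0, 0.996, -0.09, 0.001]
ft_force: [0.9, -0.2, 0.0]
grip_width: 0.998
gripper_force: 0.0
```

```bash
python3 - <<'E'
from h import *
s,P,r=pose();print(s["t"],P,r.as_matrix())
np.savez("w2",P=P,r=r.as_matrix())
d=cams.snapshot("wrist");cv2.imwrite("pics/w2.png",d["image"])
print(rel([.464,.312,.20],.3245),rel([.464,.312,.20],.3245+np.pi/2),s["joint_pos"])
E
```

```text
4.7 [ 0.5177 -0.3114  0.2711] [[ 0.9839 -0.1789  0.0021]
 [-0.1789 -0.9839 -0.0011]
 [ 0.0023  0.0007 -1.    ]]
(array([-164.3301, -603.348 ,   69.5973]), array([-0.0176, -0.0209, 61.1416])) (array([-164.3301, -603.348 ,   69.5973]), array([  0.0022,  -0.0262, -28.8584])) [ 0.4734  0.3446  0.0221  1.6253 -0.0081  1.1694 -1.2533]
```

View pics/w2.png

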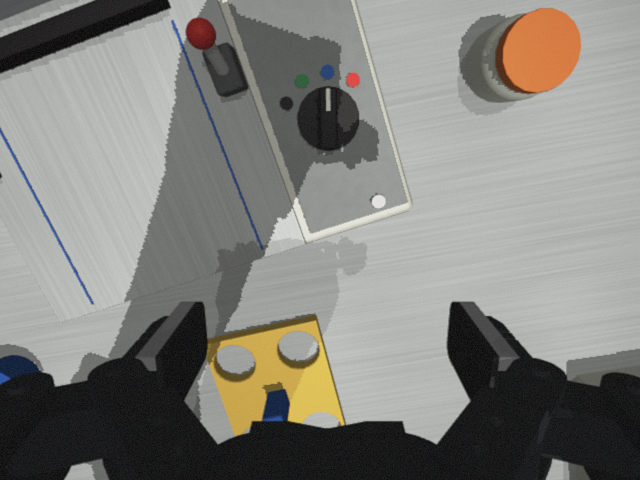

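The selector line now points at the blue dot: knob at (328,118), dot at (327,72). Next is the carrier, stopping about 80 mm behind it to look.

Request:
arm_command --pt "-0.234 -0.564 0.02 0 0 -28.9" --pt "-0.234 -0.564 0.02 0 0 -28.9" --pt "-0.234 -0.564 0.02 0 0 -28.9" --pt "-0.234 -0.564 0.02 0 0 -28.9" --pt "-0.234 -0.564 0.02 0 0 -28.9" --pt "-0.234 -0.564 0.02 0 0 -28.9" --pt "-0.234 -0.564 0.02 0 0 -28.9" --pt "-0.234 -0.564 0.02 0 0 -28.9"

```text
t: 5.55
position: [0.4325, 0.082, 0.2554]
eef_rot: [-0.0, 0.987, 0.162, -0.001]
ft_force: [1.4, 0.6, -0.5]
grip_width: 0.995
gripper_force: 0.0
```

```bash
python3 - <<'E'
from h import *
f=np.load("w2.npz");P=f["P"];r=R.from_matrix(f["r"])
w=wray([[328,118],[411,207],[262,248],[173,20],[92,303],[0,128]],[.064]+[.058]*5,P,r);print(w)
for i,j in((2,3),(4,5)):print("yaw",np.arctan2(*(w[j]-w[i])[::-1]))
p,res=fit(np.array([[-.02,-.18],[-.12,-.23],[-.108,-.0865],[-.108,.0865]]),w[[0,1,2,4]]);print(p,res*1000)
s,P,r=pose();print(P,rel([.388,.287,.25],.3245-np.pi/2))
E
```

```text
[[ 0.5871 -0.3241]
 [ 0.4987 -0.3836]
 [ 0.4851 -0.2441]
 [ 0.6825 -0.2166]
 [ 0.4605 -0.0721]
 [ 0.6288 -0.0493]]
yaw 0.13815605908764939
yaw 0.13472923305340154
[ 0.5801 -0.1411  0.1533] [[ 0.7753  2.1278]
 [-2.0271 -3.1416]
 [ 1.5233  1.0019]
 [-0.2715  0.0119]]
[0.4325 0.082  0.2554] (array([  23.5314, -208.4512,    5.5854]), array([-0.0651,  0.0939,  0.0817]))
```

Request:
arm_command --pt "0.023 -0.208 0 0 0 0" --pt "0.023 -0.208 0 0 0 0" --pt "0.023 -0.208 0 0 0 0" --pt "0.023 -0.208 0 0 0 0" --pt "0.023 -0.208 0 0 0 0" --pt "0.023 -0.208 0 0 0 0" --pt "0.023 -0.208 0 0 0 0" --pt "0.023 -0.208 0 0 0 0"

```text
t: 6.35
position: [0.3889, 0.2829, 0.256]
eef_rot: [0.0, 0.987, 0.161, -0.001]
ft_force: [0.0, -0.7, -0.4]
grip_width: 1.0
gripper_force: 0.0
```

```bash
python3 - <<'E'
from h import *
s,P,r=pose();print(s["t"],P,r.as_matrix())
np.savez("w3",P=P,r=r.as_matrix())
d=cams.snapshot("wrist");cv2.imwrite("pics/w3.png",d["image"])
E
```

```text
6.35 [0.3889 0.2829 0.256 ] [[ 0.9481  0.3179 -0.001 ]
 [ 0.3179 -0.9481 -0.0004]
 [-0.0011  0.0001 -1.    ]]
```

View pics/w3.png

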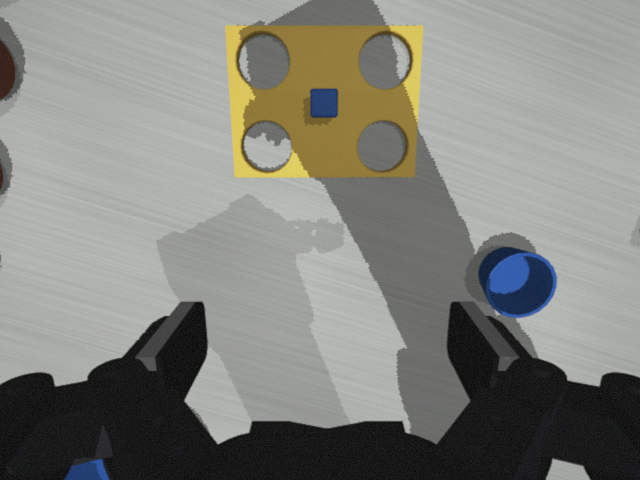

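The carrier plate's corners are at (225,25), (424,26), (416,178) and (235,178), with the post top at (324,103). It is aligned with the tool.

```bash
python3 - <<'E'
from h import *
s,P,r=pose()
c=wray([[225,25],[424,26],[416,178],[235,178]],.014,P,r)
p,res=fit(np.array([[.065,.085],[.065,-.085],[-.065,-.085],[-.065,.085]]),c);print(p,res*1000)
g=wray([[324,103]],.06,P,r)[0];print(g)
m=(g+p[:2])/2; print(rel([*m,.024],p[2]-np.pi/2))
E
```

```text
[0.4649 0.3112 0.324 ] [[-0.5903 -1.0808]
 [-0.0989  0.1764]
 [ 0.1489  1.2073]
 [ 0.5402 -0.3028]]
[0.465  0.3119]
(array([ 81.3421,  -2.9069, 232.2203]), array([ 0.0044,  0.0341, -0.0337]))
```

Request:
arm_command --pt "0.05 -0.003 0.01 0 0 0" --pt "0.081 -0.003 0.05 0 0 0" --pt "0.081 -0.003 0.1 0 0 0" --pt "0.081 -0.003 0.15 0 0 0" --pt "0.081 -0.003 0.19 0 0 0" --pt "0.081 -0.003 0.22 0 0 0" --pt "0.081 -0.003 0.232 0 0 0" --pt "0.081 -0.003 0.232 0 0 0"

```text
t: 7.2
position: [0.4639, 0.3119, 0.0237]
eef_rot: [0.0, 0.987, 0.161, -0.001]
ft_force: [0.4, -0.8, 0.2]
grip_width: 1.001
gripper_force: 0.0
```

Request:
arm_command --pt "0 0 0 0 0 0" --pt "0 0 0 0 0 0" --pt "0 0 0 0 0 0" --pt "0 0 0 0 0 0" --pt "0 0 0 0 0 0" --pt "0 0 0 0 0 0" --pt "0 0 0 0 0 0" --pt "0 0 0 0 0 0" --hand 0 --newtons 100

```text
t: 8.0
position: [0.4647, 0.3128, 0.0255]
eef_rot: [0.0, 0.987, 0.162, 0.001]
ft_force: [-2.3, -4.1, 13.3]
grip_width: 0.245
gripper_force: 98.8
```

```bash
python3 - <<'E'
from h import *
s,P,r=pose();print(s["t"],P,s["ft_force"],s["wrist_torque"],s["grip_width"],np.arctan2(*r.as_matrix()[[1,0],0]))
st=np.array([.580,-.142]);a=.138
t=st+rot(a)@[0.0,0]
print(rel([*t,.15],a-np.pi/2),s["joint_pos"])
E
```

```text
8.0 [0.4647 0.3128 0.0255] [-2.2684 -4.1272 13.333 ] [-0.677   0.3824 -0.0149] 0.24467623115905787 0.3249076136969941
(array([ -35.7826,  467.7875, -124.4262]), array([ 0.0075, -0.065 , 10.709 ])) [-0.3297  0.6182 -0.4047  1.9015  0.366   0.6935 -2.1977]
```

Request:
arm_command --pt "0 0 -0.02 0 0 0" --pt "0 0 -0.05 0 0 0" --pt "0 0 -0.09 0 0 0" --pt "0 0 -0.13 0 0 0" --pt "0 0 -0.16 0 0 0" --pt "0 0 -0.17 0 0 0" --pt "0 0 -0.17 0 0 0" --pt "0 0 -0.17 0 0 0"

```text
t: 8.8
position: [0.4637, 0.3122, 0.193]
eef_rot: [0.0, 0.987, 0.162, -0.001]
ft_force: [0.6, -0.2, -4.5]
grip_width: 0.24
gripper_force: 98.6
```

```bash
python3 - <<'E'
from h import *
s,P,r=pose();print(s["t"],P,s["ft_force"],s["wrist_torque"],s["grip_width"])
st=np.array([.580,-.142]);a=.138
print(rel([*(st+rot(a)@[-.03,0]),.19],a-np.pi/2))
E
```

```text
8.8 [0.4637 0.3122 0.193 ] [ 0.6413 -0.1862 -4.46  ] [0.0307 0.0363 0.0029] 0.2402945958535883
(array([-64.2663, 461.9451,   3.3859]), array([ 0.0399,  0.1068, 10.7171]))
```

Lifted cleanly at about 0.45 kg. Moving over the deck, slower.

Request:
arm_command --pt "-0.005 0.03 0 0 0 1" --pt "-0.01 0.07 0 0 0 2" --pt "-0.016 0.115 0 0 0 3" --pt "-0.023 0.16 0 0 0 4" --pt "-0.029 0.205 0 0 0 5" --pt "-0.035 0.25 0 0 0 6" --pt "-0.041 0.295 0 0 0 7" --pt "-0.047 0.34 0 0 0 8"

```text
t: 9.6
position: [0.5275, -0.0264, 0.1927]
eef_rot: [-0.0, 0.996, 0.092, -0.001]
ft_force: [1.0, 0.2, -4.8]
grip_width: 0.242
gripper_force: 98.8
```

```bash
python3 - <<'E'
from h import *
s,P,r=pose();print(s["t"],P)
st=np.array([.580,-.142]);a=.138
print(rel([*(st+rot(a)@[-.03,0]),.19],a-np.pi/2))
E
```

```text
9.6 [ 0.5275 -0.0264  0.1927]
(array([  0.3971, 121.9136,   2.6377]), array([-0.0323,  0.1547,  2.6899]))
```

Request:
arm_command --pt "0 0.04 0 0 0 1" --pt "0 0.08 0 0 0 2" --pt "0 0.11 0 0 0 2.7" --pt "0 0.122 0 0 0 2.7" --pt "0 0.122 0 0 0 2.7" --pt "0 0.122 0 0 0 2.7"

```text
t: 10.2
position: [0.5503, -0.1433, 0.1933]
eef_rot: [-0.001, 0.998, 0.07, -0.001]
ft_force: [0.2, 0.1, -3.5]
grip_width: 0.243
gripper_force: 98.9
```

```bash
python3 - <<'E'
from h import *
s,P,r=pose();print(s["t"],P,r.as_matrix())
np.savez("w4",P=P,r=r.as_matrix())
d=cams.snapshot("wrist");t=cams.snapshot("top")["image"]
cv2.imwrite("pics/w4.png",d["image"])
E
```

```text
10.2 [ 0.5503 -0.1433  0.1933] [[ 0.9903  0.1389 -0.002 ]
 [ 0.1389 -0.9903  0.001 ]
 [-0.0019 -0.0013 -1.    ]]
```

View pics/w4.png

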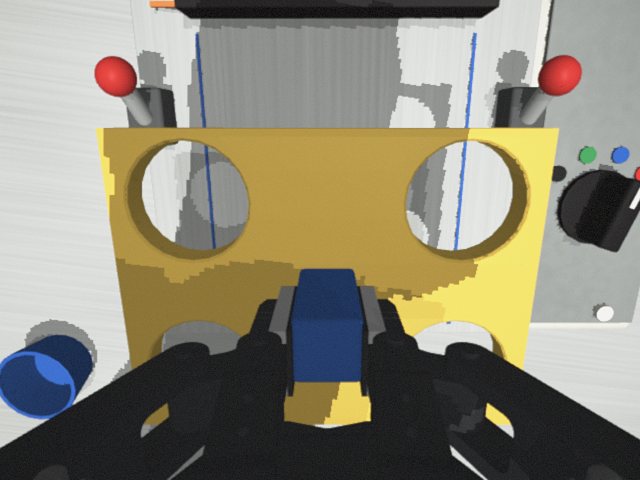

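The carrier's front edge runs from (97,128) to (558,128). The blue lines run (198,34)→(214,248) and (475,34)→(457,250), and the bar's lower front edge is near row 17.

```bash
python3 - <<'E'
from h import *
s,P,r=pose()
L=wray([[198,34],[214,248],[475,34],[457,250],[190,17],[490,17]],.058,P,r)
c=wray([[97,128],[558,128]],P[2]-.0105,P,r)
yaw=[np.arctan2(*(L[i]-L[i+1])[::-1]) for i in(0,2)];cy=np.arctan2(*(c[0]-c[1])[::-1])-np.pi/2
by=np.arctan2(*(L[4]-L[5])[::-1])-np.pi/2
print("yaws",yaw,"bar",by,"carrier",cy)
a=np.mean(yaw)
st=lambda w:(w-np.array([.58,-.142]))@rot(a)*1000
print("lines",st(L),"carrier front",st(c),np.linalg.norm(c[0]-c[1]),"tcp",st(P[:2]))
E
```

```text
yaws [np.float64(0.13539863859600546), np.float64(0.1488478563338685)] bar 0.14018126550719257 carrier 0.14031434393162878
lines [[ 90.8852  84.8183]
 [-49.5124  85.7624]
 [ 90.552  -88.4628]
 [-51.3126 -89.4168]
 [100.4784  88.9212]
 [100.1177 -96.8046]] carrier front [[ 36.2399  88.2772]
 [ 35.9351 -80.2217]] 0.1684991988620191 tcp [-29.2614   3.3092]
```

Request:
arm_command --pt "0.02 0.0055 0 0 0 0" --pt "0.04 0.0055 0.01 0 0 0" --pt "0.04 0.0055 0.035 0 0 0" --pt "0.04 0.0055 0.06 0 0 0" --pt "0.04 0.0055 0.08 0 0 0" --pt "0.04 0.0055 0.095 0 0 0" --pt "0.04 0.0055 0.103 0 0 0" --pt "0.04 0.0055 0.103 0 0 0"

```text
t: 11.1
position: [0.5909, -0.1438, 0.0909]
eef_rot: [-0.0, 0.998, 0.069, -0.001]
ft_force: [-0.1, 0.3, -4.2]
grip_width: 0.245
gripper_force: 99.1
```

Request:
arm_command --pt "0 0 0.002 0 0 0" --pt "0 0 0.004 0 0 0" --pt "0 0 0.006 0 0 0" --pt "0 0 0.007 0 0 0" --pt "0 0 0.007 0 0 0"

```text
t: 11.6
position: [0.5911, -0.1443, 0.0846]
eef_rot: [-0.0, 0.998, 0.069, -0.0]
ft_force: [-0.6, -0.6, -3.4]
grip_width: 0.24
gripper_force: 99.1
```

```bash
python3 - <<'E'
from h import *
s,P,r=pose();print(s["t"],P,r.as_matrix(),s["ft_force"],s["wrist_torque"])
np.savez("w5",P=P,r=r.as_matrix())
d=cams.snapshot("wrist");cv2.imwrite("pics/w5.png",d["image"])
E
```

```text
11.6 [ 0.5911 -0.1443  0.0846] [[ 0.9904  0.1379 -0.    ]
 [ 0.1379 -0.9904  0.    ]
 [-0.     -0.     -1.    ]] [-0.6461 -0.6229 -3.4118] [-0.0291  0.0054  0.0085]
```

View pics/w5.png

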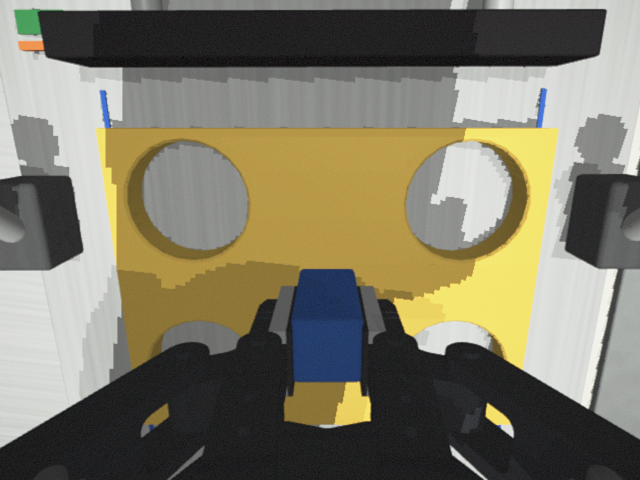

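The carrier is between the clamps. Its front edge is level at row 128 and the bar's lower edge is level at row 66. It sits about 1 mm right of the blue lines, which are at (109,127) and (540,127).

Request:
arm_command --pt "0 -0.001 0.001 0 0 0" --pt "0 -0.001 0.002 0 0 0" --pt "0 -0.001 0.002 0 0 0"

```text
t: 11.95
position: [0.5912, -0.1433, 0.0835]
eef_rot: [0.0, 0.998, 0.069, 0.0]
ft_force: [-7.3, 1.1, 12.3]
grip_width: 0.237
gripper_force: 101.5
```

```bash
python3 - <<'E'
from h import *
f=np.load("w5.npz");P=f["P"];r=R.from_matrix(f["r"])
b=wray([[90,66],[560,66]],.059,P,r);c=wray([[97,128],[558,128]],.0731,P,r)
l=wray([[109,127],[540,127]],.058,P,r)
st=lambda w:(w-P[:2])@rot(.139)*1000
print("bar",st(b),"carr",st(c),"lines",st(l))
s,P,r=pose();print(P,s["ft_force"],s["wrist_torque"])
E
```

```text
bar [[ 88.2839  92.3658]
 [ 88.1746 -89.0026]] carr [[ 65.3944  85.5529]
 [ 65.2864 -84.0565]] lines [[ 65.5362  88.9013]
 [ 65.4255 -85.0393]]
[ 0.5912 -0.1433  0.0835] [-7.3413  1.0873 12.2729] [ 0.2342  1.4503 -0.0654]
```

Request:
arm_command --pt "0.003 0 -0.0008 0 0 0" --pt "0.006 0 -0.0008 0 0 0" --pt "0.009 0 -0.0008 0 0 0" --pt "0.012 0 -0.0008 0 0 0" --pt "0.015 0 -0.0008 0 0 0" --pt "0.017 0 -0.0008 0 0 0" --pt "0.018 0 -0.0008 0 0 0" --pt "0.018 0 -0.0008 0 0 0"

```text
t: 12.75
position: [0.6091, -0.1409, 0.0835]
eef_rot: [0.0, 0.998, 0.069, -0.0]
ft_force: [-5.3, -0.9, 4.2]
grip_width: 0.245
gripper_force: 100.2
```

```bash
python3 - <<'E'
from h import *
s,P,r=pose();print(s["t"],P,s["ft_force"],s["wrist_torque"],(P[:2]-[.5911,-.1443])@rot(.139),r.as_rotvec(True))
E
```

```text
12.75 [ 0.6091 -0.1409  0.0835] [-5.3434 -0.8847  4.2204] [-0.1175  0.7337  0.0079] [0.0182 0.0008] [179.5592  12.4398  -0.0101]
```

Request:
arm_command --pt "0.001 0 0 0 0 0" --pt "0.002 0 0 0 0 0" --pt "0.003 0 0 0 0 0" --pt "0.004 0 0 0 0 0" --pt "0.005 0 0 0 0 0" --pt "0.006 0 0 0 0 0" --pt "0.007 0 0 0 0 0" --pt "0.007 0 0 0 0 0"

```text
t: 13.55
position: [0.615, -0.1403, 0.0835]
eef_rot: [0.0, 0.998, 0.069, -0.001]
ft_force: [-12.3, -0.5, 11.2]
grip_width: 0.245
gripper_force: 101.3
```

Request:
arm_command --pt "0.001 0 0 0 0 0" --pt "0.002 0 0 0 0 0" --pt "0.003 0 0 0 0 0" --pt "0.003 0 0 0 0 0"

```text
t: 13.95
position: [0.6174, -0.14, 0.0836]
eef_rot: [0.0, 0.998, 0.069, -0.002]
ft_force: [-18.7, -0.8, 15.4]
grip_width: 0.244
gripper_force: 101.8
```

```bash
python3 - <<'E'
from h import *
s,P,r=pose();print(s["t"],P,s["ft_force"],s["wrist_torque"],(P[:2]-[.5911,-.1443])@rot(.139),r.as_rotvec(True))
E
```

```text
13.95 [ 0.6174 -0.14    0.0836] [-18.7466  -0.8247  15.3779] [-0.2624  3.3913  0.2121] [0.0267 0.0006] [179.5483  12.4137  -0.2865]
```

Request:
arm_command --pt "0 0 -0.0004 0 0 0" --pt "0 0 -0.0008 0 0 0" --pt "0 0 -0.0008 0 0 0"

```text
t: 14.25
position: [0.6175, -0.1399, 0.0837]
eef_rot: [0.0, 0.998, 0.069, -0.001]
ft_force: [-11.2, -2.3, 4.2]
grip_width: 0.241
gripper_force: 100.1
```

```bash
python3 - <<'E'
from h import *
s,P,r=pose();print(s["t"],P,s["ft_force"],s["wrist_torque"],(P[:2]-[.5911,-.1443])@rot(.139),r.as_matrix())
np.savez("w6",P=P,r=r.as_matrix())
d=cams.snapshot("wrist")["image"];t=cams.snapshot("top")["image"];cv2.imwrite("pics/w6f.png",d)
a=cv2.resize(d[:150],(800,188));b=cv2.resize(t[125:215,270:430],(712,400),interpolation=cv2.INTER_CUBIC)
im=np.zeros((590,800,3),np.uint8);im[:188]=a;im[190:,:712]=b;cv2.imwrite("pics/w6.png",im)
E
```

```text
14.25 [ 0.6175 -0.1399  0.0837] [-11.2236  -2.2879   4.1533] [-0.4614  2.1696  0.2496] [0.0268 0.0007] [[ 0.9905  0.1377 -0.0028]
 [ 0.1377 -0.9905 -0.0004]
 [-0.0029 -0.     -1.    ]]
```

View pics/w6.png

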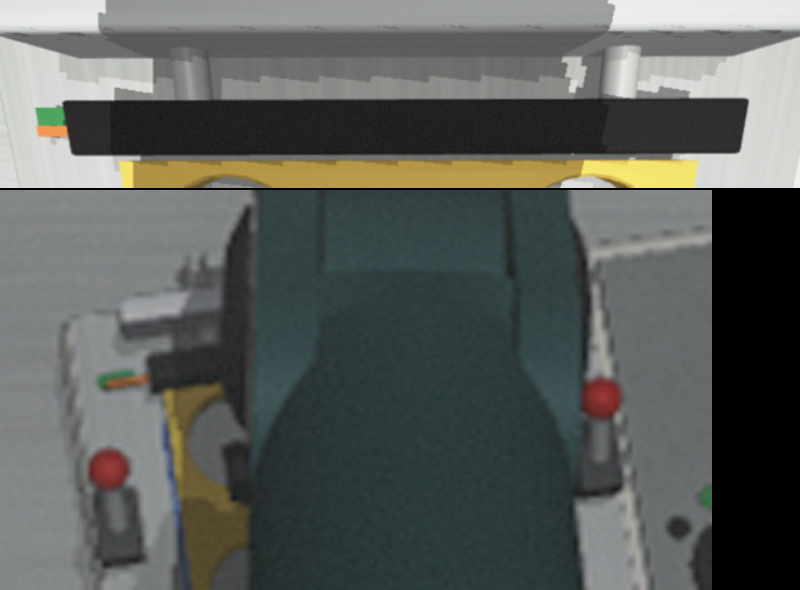

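The pointer (orange, row about 131 in the crop) has reached the lower part of the green band (top at row 108). The bar is parallel to the carrier edge. I'll quantify it.

```bash
cat > ptr.py <<'E'
from h import *
def ptr(im,P,r):
    h=cv2.cvtColor(im,cv2.COLOR_BGR2HSV)[:140,:140]
    o=cv2.inRange(h,(5,130,120),(16,255,255));g=cv2.inRange(h,(45,80,60),(85,255,255))
    oy,ox=np.nonzero(o);gy,gx=np.nonzero(g);x=np.median(ox)
    px=[[x,oy.min()],[x,oy.max()+1],[x,gy.min()],[x,gy.max()+1]]
    w=(wray(px,.059,P,r)-P[:2])@rot(.139)*1000
    b=im[:150].max(2)<60
    return px,w[:,0],[(np.nonzero(b[:,c])[0].min(),np.nonzero(b[:,c])[0].max()) for c in(150,320,500)]
E
python3 - <<'E'
from ptr import *
for n,i in(("w5","w5"),("w6","w6f")):
    f=np.load(n+".npz");print(ptr(cv2.imread(f"pics/{i}.png"),f["P"],R.from_matrix(f["r"])))
E
```

```text
([[np.float64(31.0), np.int64(41)], [np.float64(31.0), np.int64(51)], [np.float64(31.0), np.int64(10)], [np.float64(31.0), np.int64(34)]], array([ 97.1189,  93.6232, 107.6872,  99.5404]), [(np.int64(11), np.int64(66)), (np.int64(10), np.int64(66)), (np.int64(10), np.int64(65))])
([[np.float64(42.0), np.int64(100)], [np.float64(42.0), np.int64(109)], [np.float64(42.0), np.int64(86)], [np.float64(42.0), np.int64(100)]], array([75.7489, 72.3835, 80.9069, 75.7489]), [(np.int64(80), np.int64(123)), (np.int64(80), np.int64(122)), (np.int64(79), np.int64(122))])
```

Request:
arm_command --pt "0.0005 0 0 0 0 0" --pt "0.001 0 0 0 0 0" --pt "0.0015 0 -0.0001 0 0 0" --pt "0.002 0 -0.0002 0 0 0" --pt "0.0025 0 -0.0002 0 0 0" --pt "0.003 0 -0.0003 0 0 0" --pt "0.003 0 -0.0003 0 0 0" --pt "0.003 0 -0.0003 0 0 0"

```text
t: 15.15
position: [0.62, -0.1396, 0.0839]
eef_rot: [0.0, 0.998, 0.069, -0.002]
ft_force: [-15.1, -2.0, 5.3]
grip_width: 0.242
gripper_force: 100.4
```

```bash
python3 - <<'E'
from ptr import *
s,P,r=pose();print(s["t"],P,s["ft_force"],s["wrist_torque"],(P[:2]-[.5911,-.1443])@rot(.139),r.as_matrix())
d=cams.snapshot("wrist")["image"];cv2.imwrite("pics/w7.png",d);print(ptr(d,P,r))
E
```

```text
15.15 [ 0.62   -0.1396  0.0839] [-15.0525  -1.9981   5.272 ] [-0.5031  2.9414  0.2031] [0.0293 0.0007] [[ 0.9905  0.1376 -0.0041]
 [ 0.1376 -0.9905 -0.0004]
 [-0.0041 -0.0002 -1.    ]]
([[np.float64(42.0), np.int64(100)], [np.float64(42.0), np.int64(109)], [np.float64(42.0), np.int64(92)], [np.float64(42.0), np.int64(115)]], array([75.7348, 72.3688, 78.694 , 70.1028]), [(np.int64(81), np.int64(123)), (np.int64(80), np.int64(122)), (np.int64(80), np.int64(122))])
```

Request:
arm_command --pt "0 0 0 0 0.1 0" --pt "0 0 0.0002 0 0.2 0" --pt "0 0 0.0003 0 0.2 0" --pt "0 0 0.0003 0 0.2 0" --pt "0 0 0.0003 0 0.2 0"

```text
t: 15.7
position: [0.6199, -0.1396, 0.0836]
eef_rot: [-0.0, 0.998, 0.069, -0.0]
ft_force: [-16.3, -0.7, 7.9]
grip_width: 0.238
gripper_force: 100.6
```

```bash
python3 - <<'E'
from ptr import *
s,P,r=pose();print(s["t"],P,s["ft_force"],s["wrist_torque"],r.as_matrix())
d=cams.snapshot("wrist")["image"];cv2.imwrite("pics/w8.png",d);print(ptr(d,P,r))
E
```

```text
15.7 [ 0.6199 -0.1396  0.0836] [-16.3455  -0.7417   7.9217] [-0.4786  3.2864  0.2251] [[ 0.9905  0.1376 -0.0009]
 [ 0.1376 -0.9905  0.0001]
 [-0.0009 -0.0002 -1.    ]]
([[np.float64(42.0), np.int64(100)], [np.float64(42.0), np.int64(109)], [np.float64(42.0), np.int64(92)], [np.float64(42.0), np.int64(115)]], array([75.8177, 72.4515, 78.7775, 70.1855]), [(np.int64(80), np.int64(123)), (np.int64(80), np.int64(122)), (np.int64(80), np.int64(122))])
```

View pics/w8.png

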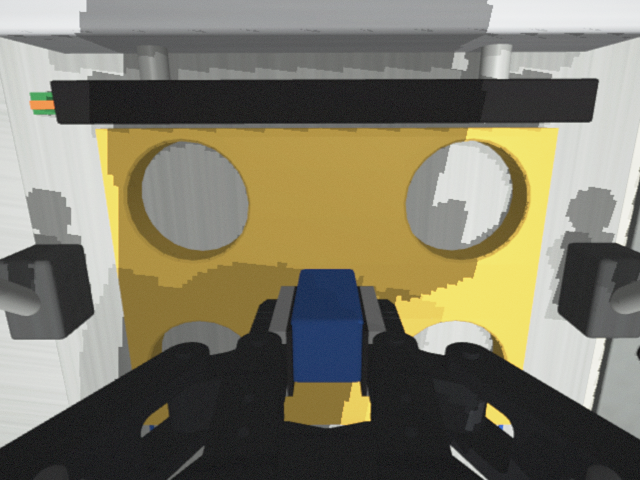

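The pointer at (42,104) sits mid-band in the green (rows 92-115). The bar is parallel to the plate's edge, and the plate is centred between the clamps. Handing in.

```bash
python3 -c "
from workcell import order;print(order.close_job())"
```

```text
the job is handed in; nothing more can be done
None
```

The job is handed in at about 16 s: selector on blue, and the carrier flat between the clamps, still held square against the stop bar at an estimated 10 N with the pointer mid-green; the arm never went near the bottle, cup or jar.

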